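# Open the deep-lidded slide box in its hold-down dock

## Robot

A 7-joint arm with a two-finger parallel gripper is mounted at the origin on a cart in front of the work surface, level with it; the furniture and walls round the work are solid. World frame = base frame: x ahead of the robot, y to its left, z up, the work surface at z = 0. Lengths are in m, angles in degrees, forces in N, time in s.
With the tool pointing down it reaches from about 0.425 to 0.875 m from the base axis. Payload 4.7 kg.
Tool frame: the origin (TCP) lies between the finger pads; the fingertips stand 19 mm ahead of it and the grasp point (between the pads) is the TCP; z points along the fingers, y is the line along which they close (so a half turn about z gives the same grasp; the last joint's range is limited). The gripper opens to 85 mm and grips with 20 to 120 N. Pads are 22 mm wide; open, the fingers measure 114 mm over their backs; the gripper's body (76 mm by 85 mm) begins 54 mm behind the grasp point. The pads swing forward as they close: fully open they stand 13 mm farther back than shut.
Start: joints at [-71.786, 18.392, -4.016, 83.108, 1.295, 78.541, -3.26], TCP at [0.194, 0.62, 0.25] pointing down, gripper open.
Joint ranges: [-163.93, 163.93], [-17.29, 119.83], [-79.2, 71.16], [3.27, 140.29], [-89.18, 269.18], [5.43, 117.66], [-154.24, 154.24]. Speed limits (degrees/s): [147.25, 147.25, 180, 180, 180, 180, 180].

## Interface

Orientations are given as a 3x3 rotation matrix whose columns are the frame's x, y, z axes.
In Python, from cell import manip, get_image, read_state gives the robot as it stands (manip), with the cameras as plain functions and the readings as plain functions.
- The arm moves only by the tool shift_gripper, called after "Emit:" by a JSON object that holds its "method" and its "body". Schema: {"type":"object","properties":{"segments":{"type":"object","properties":{"ticks":{"type":"array","items":{"type":"array","items":{"type":"number"},"minItems":5,"maxItems":5},"minItems":1,"maxItems":8}},"additionalProperties":false,"required":["ticks"]},"clamp_n":{"type":"number"},"only":{"type":"string"},"quiet":{"type":"boolean"},"lines":{"type":"string"}},"required":["segments"],"additionalProperties":false}. segments is an object whose key "ticks" holds a list of rows, 1 to 8 of them, each of 5 numbers: dx, dy, dz in m, then a turn about the tool's z in degrees, then the opening from 0.0 (shut) to 1.0 (fully open); each row is the pose to reach, as a shift and turn from the pose commanded when the call began, along the tool's axes at that moment; what a row does not reach only later rows make up. A row lasts 1/12 s, in which the tool goes at most 0.0417 m and 7.16 degrees, less where a joint would pass 70% of its speed; a pose out of reach is approached as far as the arm can. The fingers move at their own pace and stop on an object; clamp_n is the grip in N (left out, the last holds). Time passes only in rows, so rows that do not move let the fingers close. The tool returns the time, the measured TCP pose, the force, the opening and the grip force at its end. only (a regular expression) keeps the lines of the reply that match it, lines (a string "A,B") keeps lines A to B, and quiet returns only ok. Input that does not fit is refused with a message, and nothing moves.
- read_state(): the state, without advancing time (a new reading comes with each control period).
- get_image(name): name is "scene" or "top" or "wrist"; returns a dict with "color" (420x560x3 uint8, red, green, blue), "K" (3x3 intrinsics, pixels), "D" ([k1, k2, p1, p2, k3] as OpenCV has them; the pictures are not rectified), "cam_to_world" (4x4, takes a point from camera to world coordinates). Camera axes: x right, y up, looking along -z (the intrinsics and any distortion apply to the point x, -y, -z); pixel columns grow to the right and rows downward; lengths in m; the calibration is good to about 2 mm. A picture is of the moment at which its call begins. There is no depth.
- manip.close_job(): hands the job in; it is judged then, once.
The state is a dict: "clock": time; "qpos": joint angles; "joint_velocities": joint speeds; "effort": joint torques, N m; "position": TCP position; "orientation": TCP orientation; "contact_force": force on the tool from outside, world axes, zero at the start; "moment": the same for the moment, N m; "opening": opening from 0.0 (shut) to 1.0 (fully open); "grasp_force": force on a finger pad.
Only numpy, scipy, OpenCV 4.12 (cv2) and the standard library are available. Lean on these libraries where they do the work, as an engineer would, in place of code of your own. Each camera call takes 0.05 s, during which the arm holds its last target. There are 200 camera calls.

## Task

Slide the blue-lidded slide box along the bench into the open end of the hold-down dock, fully home against its end stop, so that the foot of the box sits under the two black lips. Then draw the tight blue lid straight up off the base while the dock holds the base down, and set the lid down flat, mouth down, in the clear shallow tray without dropping it. Keep the base upright, leave it in the dock, and leave the other things on the bench where they are.

Things in the scene. Friction and masses are not known exactly. Their poses are not given: they have to be found in the camera images.
- box_base: Loose base of the slide box, 160 g: white body 51 x 37 mm (x, y), 78 mm high, glass slides in it up to 82 mm, on a grey foot flange 66 x 70 mm, 6 mm thick (12 mm past the lid on the y sides). Origin: centre of underside, z up; same after a half turn. Starts closed, lid on. Spring pips grip the lid: pulling it takes about 6 to 13 N, so the base comes up too unless held down.
- box_lid: Deep blue lid, small white label on its y sides, loose, 60 g, rigid: outside 60 (x) x 46 (y) x 82 mm high, walls 3 mm, open below, 1.5 mm play round the base. Origin: centre of its rim plane (bottom), z towards its closed top. Closed, the rim rests on the flange 6 mm above the base's origin, axes in line with it (lid top 88 mm above the bench). Clear of the slides once raised 76 mm.
- dock: Hold-down dock, fixed to the bench, no floor: two green metal rails along its x, 74 mm apart inside, each with a black lip overhanging inwards (lips 54 mm apart, underside 11, top 19 mm high), and an end stop 22 mm high. Origin: at bench level, where the base's origin lies when fully home (flange against the stop face, x = +33 mm). The box enters along +x, long side along x, either end first.
- dock_mouth (a point): Middle of the dock's open end, at bench level, 68 mm before the dock's origin (its x = -68 mm), axes as the dock's. The rails are flared here, about 90 mm wide, narrowing to 74 mm at x = -45 mm; the lips begin at x = -31 mm. The dock is 105 mm wide over all and ends at x = +45 mm. Its x axis (the way in) points away from the robot, turned up to 0.3 rad either way.
- lid_tray: Clear shallow rectangular tray, fixed, 88 (x) x 130 (y) mm outside, 84 x 126 mm inside, rim 12 mm high, floor 2 mm thick. Origin: centre of its underside.
- black_box: Bystander: black plastic box with rounded corners, 66 x 66 x 93 mm, loose; origin centre of its underside. Not part of the job.
- wash_bottle: Bystander: white bottle with a narrow nozzle and a red-banded label, 43 mm across, 128 mm high, loose; origin centre of its underside.
- orange_tip_box: Bystander: orange box full of pipette tips, 84 x 124 x 50 mm, loose; origin centre of its underside.

How it is judged:
By the outcome, as a careful person would: the job done as asked, in the order asked, and still so for the second after the job is handed in, with the robot touching nothing.
It also fails if it takes over 64 s, if anything falls off the work surface, if the arm or the gripper's body presses on something with over 40 N, if the wrist force passes 120 N, or if a joint passes its speed limit or range.

## Working session

There is one attempt and no reset: what is moved stays moved. The work goes in short steps, Python scripts to look and compute and a tool call to move; the robot and the scene stay as the last step left them, time stands still between calls to the robot, and variables do not carry over. Pictures are saved under pics/ and viewed, at most 10 in all, crops included, and the job is handed in when it is done.

```bash
ls; mkdir -p pics; python3 - <<'E'
from cell import manip, get_image, read_state
import cv2,numpy as np
s=read_state();print(s)
for n in["scene","top"]:
    i=get_image(n);cv2.imwrite(f"pics/{n}0.png",i["color"][:,:,::-1]);print(n,i["K"],i["D"],i["cam_to_world"])
E
```

```text
cell.py
pics
{'clock': 0.0, 'qpos': array([-71.78544578,  18.43822047,  -4.01423218,  83.17699076,
         1.29513308,  78.54102654,  -3.25997178]), 'joint_velocities': array([-0.00933962, -0.07745439,  0.05651752,  0.03473454,  0.06249033,
        0.1065098 , -0.01480079]), 'effort': array([-8.49307935e-05, -4.93562043e+01, -3.82403266e-01, -3.14339983e+01,
        1.29833462e-02,  1.12830056e-02, -1.53917849e-06]), 'position': array([0.19435441, 0.6197195 , 0.24921451]), 'orientation': array([[-9.54209365e-01,  2.99139205e-01, -4.72232735e-04],
       [ 2.99139557e-01,  9.54207516e-01, -1.88203701e-03],
       [-1.12383030e-04, -1.93712083e-03, -9.99998117e-01]]), 'contact_force': array([0.60226731, 0.78598428, 0.49032133]), 'moment': array([-0.01726571,  0.00679554, -0.03675515]), 'grasp_force': 0.0, 'opening': 1.0002218007488026}
scene [[479.4749935    0.         280.09142386]
 [  0.         479.4749935  214.21681777]
 [  0.           0.           1.        ]] [0.00372166 0.         0.         0.         0.        ] [[ 4.74343305e-01  5.77084140e-01 -6.64809991e-01 -2.87957067e-01]
 [-8.80339660e-01  3.10329858e-01 -3.58744285e-01 -5.71701986e-01]
 [-7.15246615e-04  7.55426552e-01  6.55232946e-01  9.36412234e-01]
 [ 0.00000000e+00  0.00000000e+00  0.00000000e+00  1.00000000e+00]]
top [[533.1501711    0.         283.50705998]
 [  0.         533.1501711  210.21342602]
 [  0.           0.           1.        ]] [-0.15275468  0.          0.          0.          0.        ] [[-0.02151874  0.98076519 -0.1940015   0.36157397]
 [-0.99937958 -0.02651315 -0.02318432 -0.10277143]
 [-0.02788196  0.19338224  0.98072723  1.33225289]
 [ 0.          0.          0.          1.        ]]
```

View pics/top0.png

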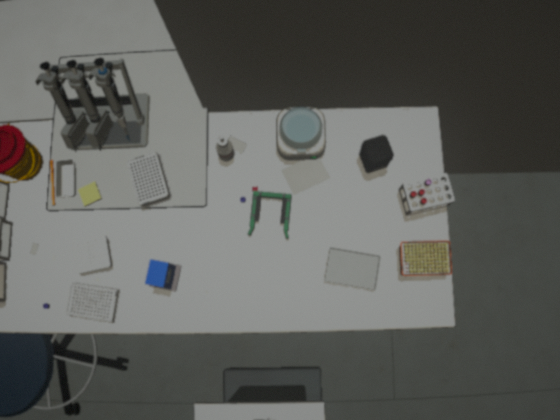

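View pics/scene0.png

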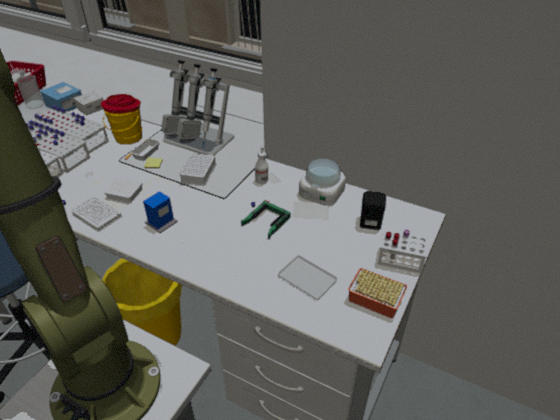

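The top view shows the box at about (160,273), the dock at (270,212) opening towards the robot, and the tray at (352,268). The wash bottle is at (224,148), the black box at (376,154) and the tip box at (425,258). The scene view agrees: box (158,210), dock (267,216), tray (307,277).

```bash
cat > h.py <<'E'
from cell import manip, get_image, read_state
import cv2,numpy as np
def ray(i,uv,z):
    uv=np.asarray(uv,float).reshape(-1,1,2)
    p=cv2.undistortPoints(uv,np.array(i["K"]),np.array(i["D"])).reshape(-1,2)
    T=np.array(i["cam_to_world"]);d=np.c_[p[:,0],-p[:,1],-np.ones(len(p))]@T[:3,:3].T
    o=T[:3,3];return o+d*((z-o[2])/d[:,2])[:,None]
def proj(i,P):
    T=np.array(i["cam_to_world"]);q=(np.atleast_2d(P)-T[:3,3])@T[:3,:3]
    return cv2.projectPoints(q*[1,-1,-1],np.zeros(3),np.zeros(3),np.array(i["K"]),np.array(i["D"]))[0].reshape(-1,2)
def blob(m,k=1):
    c=sorted(cv2.findContours(m.astype(np.uint8),cv2.RETR_EXTERNAL,cv2.CHAIN_APPROX_NONE)[0],key=cv2.contourArea)[::-1]
    return c[:k]
def rect(i,c,z):
    P=ray(i,c.reshape(-1,2),z)
    (cx,cy),(w,h),a=cv2.minAreaRect((P[:,:2]*1000).astype(np.float32))
    if w<h:w,h,a=h,w,a+90
    return np.round([cx,cy,w,h,(a+90)%180-90],1)
E
python3 - <<'E'
from h import *
i=get_image("top");hsv=cv2.cvtColor(i["color"],cv2.COLOR_RGB2HSV);H,S,V=[hsv[...,k].astype(int) for k in range(3)]
b=(H>100)&(H<130)&(S>150);b[:, :130]=0;b[:,200:]=0
print("V hist",np.histogram(V[b],12))
top=b&(V>V[b].mean()*.9)
print("lid",rect(i,blob(top)[0],.088),"all",rect(i,blob(b)[0],.088))
g=(H>60)&(H<95)&(S>90);g[:, :235]=0;g[:,305:]=0;g[:180]=0;g[250:]=0
for c in blob(g,3):print("green",len(c),rect(i,c,.019),[tuple(x) for x in np.round(ray(i,cv2.boxPoints(cv2.minAreaRect(c)),.019)[:,:2]*1000)])
cr=i["color"][225:305,310:395];print(cr[40,::4].mean(1).round())
big=np.hstack([cv2.resize(i["color"][y:y+66,x:x+88],(400,300),interpolation=cv2.INTER_CUBIC) for x,y in((120,240),(228,180))]);cv2.imwrite("pics/c1.png",big[:,:,::-1])
E
```

```text
V hist (array([  1,   3,   2,   3,   3,   2,   5,   6,   8,   7,  28, 340]), array([ 98.        , 102.41666667, 106.83333333, 111.25      ,
       115.66666667, 120.08333333, 124.5       , 128.91666667,
       133.33333333, 137.75      , 142.16666667, 146.58333333,
       151.        ]))
lid [464.3 230.6  54.5  41.  -11.9] all [463.8 229.4  55.   43.5 -11.9]
green 41 [662.1 -42.1  48.7   6.8  83.1] [(np.float64(662.0), np.float64(-18.0)), (np.float64(668.0), np.float64(-18.0)), (np.float64(663.0), np.float64(-67.0)), (np.float64(656.0), np.float64(-66.0))]
green 22 [589.6   7.9  27.9   5.   -0.6] [(np.float64(604.0), np.float64(10.0)), (np.float64(604.0), np.float64(5.0)), (np.float64(576.0), np.float64(6.0)), (np.float64(576.0), np.float64(11.0))]
green 25 [624.4 -80.9  30.8   4.4  -8.3] [(np.float64(609.0), np.float64(-77.0)), (np.float64(640.0), np.float64(-81.0)), (np.float64(639.0), np.float64(-85.0)), (np.float64(609.0), np.float64(-81.0))]
[146. 146. 145. 147. 127. 135. 133. 134. 135. 134. 134. 134. 135. 134.
 134. 135. 133. 116. 146. 147. 145. 144.]
```

View pics/c1.png

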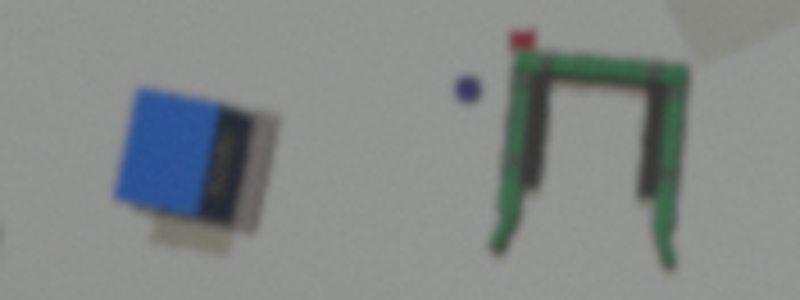

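The crop puts the lid top at px (120..220, 90..215), lying at about -12° yaw. The dock is U-shaped, opens towards the robot and is at about -7°. Next I move above the box for a wrist view.

Emit:
{"method": "shift_gripper", "body": {"segments": {"ticks": [[-0.187,-0.145,0,-3,1],[-0.187,-0.145,0,-3,1],[-0.187,-0.145,0,-3,1],[-0.187,-0.145,0,-3,1],[-0.187,-0.145,0,-3,1],[-0.187,-0.145,0,-3,1],[-0.187,-0.145,0,-3,1]]}}}

```text
clock: 0.73
position: [0.3352, 0.4194, 0.2505]
orientation: [[-0.966, 0.26, 0.002], [0.26, 0.966, -0.003], [-0.003, -0.002, -1.0]]
contact_force: [0.6, 0.5, -0.2]
opening: 0.998
grasp_force: 0.0
```

```bash
python3 - <<'E'
from h import *
s=read_state();R=s["orientation"];t=np.array([.464,.2305,.25]);print("todo",R.T@(t-s["position"]))
E
```

```text
todo [-0.17343799 -0.14895348  0.00132585]
```

Emit:
{"method": "shift_gripper", "body": {"segments": {"ticks": [[-0.174,-0.149,0,-3,1],[-0.174,-0.149,0,-3,1],[-0.174,-0.149,0,-3,1],[-0.174,-0.149,0,-3,1],[-0.174,-0.149,0,-3,1],[-0.174,-0.149,0,-3,1],[-0.174,-0.149,0,-3,1],[-0.174,-0.149,0,-3,1]]}}}

```text
clock: 1.4
position: [0.4615, 0.2374, 0.2502]
orientation: [[-0.98, 0.201, -0.0], [0.201, 0.98, 0.0], [0.0, 0.0, -1.0]]
contact_force: [-1.0, 0.5, -0.5]
opening: 0.999
grasp_force: 0.0
```

```bash
python3 - <<'E'
from h import *
i=get_image("wrist");cv2.imwrite("pics/w1.png",i["color"][:,:,::-1]);s=read_state()
print(s["orientation"].T@(i["cam_to_world"][:3,3]-s["position"]),s["orientation"].T@i["cam_to_world"][:3,:3],i["K"],s["position"])
np.save("w1.npy",i,allow_pickle=True)
E
```

```text
[ 0.06502014 -0.00112733 -0.12297964] [[-2.12641541e-03  9.63476869e-01  2.67783123e-01]
 [ 9.99997724e-01  2.09496798e-03  4.03152316e-04]
 [-1.72569136e-04  2.67783371e-01 -9.63479131e-01]] [[299.41541953   0.         275.22073546]
 [  0.         299.41541953 210.10169048]
 [  0.           0.           1.        ]] [0.46055519 0.23895155 0.25010761]
```

View pics/w1.png

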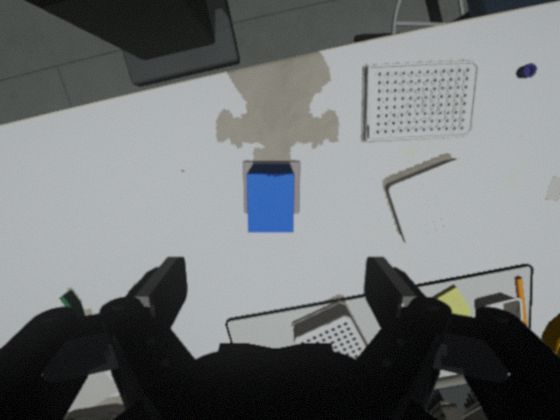

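The wrist view shows the lid top at px (248–294, 172–232), nearly aligned with the tool. I measure it, then fly over the dock and tray.

```bash
cat > lid.py <<'E'
from h import *
def lid(i,z=.088,save=None):
    hsv=cv2.cvtColor(i["color"],cv2.COLOR_RGB2HSV);H,S,V=[hsv[...,k].astype(int) for k in range(3)]
    b=(H>100)&(H<130)&(S>150)&(V>100);c=blob(b)[0]
    return rect(i,c,z)
E
python3 - <<'E'
from lid import *
i=np.load("w1.npy",allow_pickle=True).item();print(lid(i))
s=read_state();R=s["orientation"];print(R.T@(np.array([.53,-.07,.25])-s["position"]))
E
```

```text
[465.2 231.5  57.8  43.7 -11.3]
[-1.29188107e-01 -2.89109106e-01 -1.15493009e-04]
```

Emit:
{"method": "shift_gripper", "body": {"segments": {"ticks": [[-0.2,-0.27,0,0,1],[-0.2,-0.27,0,0,1],[-0.2,-0.27,0,0,1],[-0.2,-0.27,0,0,1],[-0.2,-0.27,0,0,1],[-0.2,-0.27,0,0,1],[-0.2,-0.27,0,0,1],[-0.2,-0.27,0,0,1]]}}}

```text
clock: 2.12
position: [0.6033, -0.0621, 0.2501]
orientation: [[-0.981, 0.193, 0.0], [0.193, 0.981, 0.001], [0.0, 0.001, -1.0]]
contact_force: [0.6, 0.9, 0.3]
opening: 0.996
grasp_force: 0.0
```

Emit:
{"method": "shift_gripper", "body": {"segments": {"ticks": [[0,0,0,0,1],[0,0,0,0,1]]}}}

```text
clock: 2.28
position: [0.6028, -0.0644, 0.2496]
orientation: [[-0.98, 0.2, -0.001], [0.2, 0.98, -0.001], [0.001, -0.001, -1.0]]
contact_force: [-0.0, 1.2, 0.1]
opening: 1.0
grasp_force: 0.0
```

```bash
python3 - <<'E'
from h import *
i=get_image("wrist");cv2.imwrite("pics/w2.png",i["color"][:,:,::-1])
np.save("w2.npy",i,allow_pickle=True)
E
```

```text
(no output)
```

View pics/w2.png

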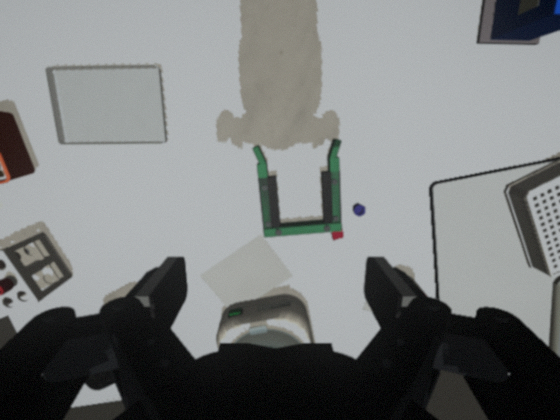

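The wrist view shows the dock's rails at columns ~262 and ~338, rows 142–235, black lips inside, end stop at row ~230. The tray corners are about (50,66), (162,65), (165,142) and (60,142).

```bash
python3 - <<'E'
from h import *
i=np.load("w2.npy",allow_pickle=True).item();im=i["color"]
hsv=cv2.cvtColor(im,cv2.COLOR_RGB2HSV);H,S,V=[hsv[...,k].astype(int) for k in range(3)]
roi=np.zeros(V.shape,bool);roi[136:242,248:350]=1
d=roi&(V<55)&~((H>55)&(H<95)&(S>110));g=roi&(H>55)&(H<95)&(S>90)&(V>40)
for c in blob(d,3):
    print("lip",cv2.contourArea(c),rect(i,c,.019),cv2.boundingRect(c))
for c in blob(g,3):print("green",cv2.contourArea(c),rect(i,c,.021),cv2.boundingRect(c))
# inner lip edges per row, gap bright region
A=[]
for r in range(182,214):
    br=np.where(V[r,265:335]>100)[0]+265
    run=br[(br>272)&(br<330)]
    A.append((r,run.min()-.5,run.max()+.5))
A=np.array(A);print(A[::6])
L=ray(i,A[:,[1,0]],.019)[:,:2]*1e3;Rr=ray(i,A[:,[2,0]],.019)[:,:2]*1e3
for n,P in(("right",L),("left",Rr)):
    k=np.polyfit(P[:,0],P[:,1],1);print(n,k,np.degrees(np.arctan(k[0])),np.polyval(k,620))
# stop face: bright->dark bottom along columns
B=[]
for u in range(284,318,3):
    col=V[190:240,u];B.append((u,190+np.where(col<100)[0][0]-.5))
Pz=ray(i,B,.022)[:,:2]*1e3;k=np.polyfit(Pz[:,1],Pz[:,0],1);print("stop edge",k,np.degrees(np.arctan(k[0])),Pz.mean(0), ray(i,B,0)[:,:2].mean(0)*1e3)
# tray
m=(np.abs(im.astype(int).mean(2)-0)<0)
e=cv2.Canny(im,30,80);e[:, :40]=0;e[:,175:]=0;e[:55]=0;e[152:]=0
pts=np.argwhere(e)[:,::-1].astype(np.float32);print("tray",rect(i,pts,.006),rect(i,pts,.012))
E
```

```text
lip 644.0 [627.  -38.5  74.8  64.3  83.1] (268, 171, 64, 57)
lip 5.0 [568.1  10.7   7.5   2.2 -31.2] (332, 140, 4, 7)
lip 0.0 [575.6   6.6   4.7   0.7 -27.7] (330, 148, 2, 5)
green 272.0 [663.5 -42.   55.9  10.3  83.5] (280, 224, 46, 11)
green 165.5 [573.1 -75.7  36.1   9.8  -1.5] (254, 147, 13, 31)
green 164.5 [587.8   7.5  37.2   9.4  -8.4] (329, 144, 9, 33)
[[182.  276.5 320.5]
 [188.  276.5 321.5]
 [194.  277.5 321.5]
 [200.  277.5 321.5]
 [206.  278.5 321.5]
 [212.  278.5 322.5]]
right [-0.12188287 10.49141518] -6.949098761333929 -65.07596505182514
left [-0.11776005 61.78893716] -6.71622239912241 -11.222295365280317
stop edge [1.22876940e-01 6.57493083e+02] 7.005214240975314 [652.24172947 -42.7366863 ] [659.40204388 -42.21784552]
tray [ 473.3 -238.2  135.5   90.4   78.9] [ 474.4 -235.1  133.3   89.    78.9]
```

Dock axis is at yaw about -6.9°, passing y = -38.2 mm at x = 620 mm, with its origin at about x = 0.627. The tray centre is about (0.474, -0.235), yaw -11°. I go back over the box.

Emit:
{"method": "shift_gripper", "body": {"segments": {"ticks": [[0.194,0.2625,0,0,1],[0.194,0.2625,0,0,1],[0.194,0.2625,0,0,1],[0.194,0.2625,0,0,1],[0.194,0.2625,0,0,1],[0.194,0.2625,0,0,1],[0.194,0.2625,0,0,1],[0.194,0.2625,0,0,1]]}}}

```text
clock: 3.0
position: [0.4601, 0.2382, 0.2507]
orientation: [[-0.982, 0.19, -0.0], [0.19, 0.982, 0.002], [0.001, 0.002, -1.0]]
contact_force: [0.1, -0.1, -0.0]
opening: 1.002
grasp_force: 0.0
```

Emit:
{"method": "shift_gripper", "body": {"segments": {"ticks": [[0,0,0,0,1],[0,0,0,0,1],[0,0,0,0,1]]}}}

```text
clock: 3.25
position: [0.463, 0.2338, 0.2504]
orientation: [[-0.981, 0.194, 0.0], [0.194, 0.981, 0.0], [-0.0, 0.0, -1.0]]
contact_force: [1.2, -0.5, 0.8]
opening: 0.998
grasp_force: 0.0
```

```bash
python3 - <<'E'
from lid import *
i=get_image("wrist");l=lid(i);print(l)
s=read_state();R=s["orientation"];print(R.T@(np.array([l[0]/1e3,l[1]/1e3,.055])-s["position"]),s["position"],R[:,1])
E
```

```text
[465.8 231.5  57.6  43.8 -11.9]
[-0.00218828 -0.00066332  0.19545969] [0.46373696 0.23259249 0.25045912] [ 1.96253993e-01  9.80553094e-01 -1.55314000e-05]
```

Emit:
{"method": "shift_gripper", "body": {"segments": {"ticks": [[-0.002,0,0.1,0,1],[-0.002,0,0.15,0,1],[-0.002,0,0.15,0,1],[-0.002,0,0.15,0,1],[-0.002,0,0.175,0,1],[-0.002,0,0.195,0,1],[-0.002,0,0.195,0,1],[-0.002,0,0.195,0,1]]}}}

```text
clock: 3.97
position: [0.466, 0.2306, 0.0548]
orientation: [[-0.98, 0.199, -0.002], [0.199, 0.98, -0.002], [0.001, -0.002, -1.0]]
contact_force: [-0.3, 0.0, 0.5]
opening: 1.004
grasp_force: 0.0
```

Emit:
{"method": "shift_gripper", "body": {"segments": {"ticks": [[0,0,0,0,0.45],[0,0,0,0,0.45],[0,0,0,0,0.4],[0,0,0,0,0.4],[0,0,0,0,0.3],[0,0,0,0,0.3],[0,0,0,0,0.3],[0,0,0,0,0.3]]}, "clamp_n": 40}}

```text
clock: 4.63
position: [0.4673, 0.2322, 0.057]
orientation: [[-0.98, 0.198, 0.002], [0.198, 0.98, 0.001], [-0.002, 0.002, -1.0]]
contact_force: [-0.3, -1.0, 6.3]
opening: 0.534
grasp_force: 42.1
```

Emit:
{"method": "shift_gripper", "body": {"segments": {"ticks": [[0,0,-0.0015,0,0.3],[-0.008,-0.023,-0.0015,0,0.3],[-0.016,-0.046,-0.0015,0,0.3],[-0.024,-0.069,-0.0015,0,0.3],[-0.032,-0.092,-0.0015,-1,0.3],[-0.040,-0.115,-0.0015,-2,0.3],[-0.047,-0.132,-0.0015,-3,0.3],[-0.05,-0.142,-0.0015,-4.6,0.3]]}}}

```text
clock: 5.3
position: [0.4874, 0.0805, 0.057]
orientation: [[-0.993, 0.12, 0.0], [0.12, 0.993, -0.0], [-0.0, -0.0, -1.0]]
contact_force: [-1.3, 2.0, 1.2]
opening: 0.534
grasp_force: 42.1
```

```bash
python3 - <<'E'
from h import *
s=read_state();R=s["orientation"];print(R.T@(np.array([.503,-.024,.055])-s["position"]),np.degrees(np.arctan2(*-R[:2,1]))) 
E
```

```text
[-0.02800911 -0.10187972  0.00206132] -173.10145114353833
```

Emit:
{"method": "shift_gripper", "body": {"segments": {"ticks": [[-0.006,-0.02,0,0,0.3],[-0.012,-0.04,0,0,0.3],[-0.018,-0.06,0,0,0.3],[-0.024,-0.08,0,0,0.3],[-0.028,-0.098,0,0,0.3],[-0.028,-0.1,0,0,0.3],[-0.028,-0.1,0,0,0.3]]}}}

```text
clock: 5.88
position: [0.5032, -0.0215, 0.0571]
orientation: [[-0.993, 0.121, 0.001], [0.121, 0.993, -0.001], [-0.001, -0.001, -1.0]]
contact_force: [-0.4, -1.0, 1.4]
opening: 0.53
grasp_force: 42.2
```

```bash
python3 - <<'E'
from lid import *
i=get_image("wrist");cv2.imwrite("pics/w3.png",i["color"][:,:,::-1]);print(lid(i))
t=get_image("top");cv2.imwrite("pics/t3.png",cv2.resize(t["color"][160:310,200:400],(800,600),interpolation=cv2.INTER_CUBIC)[:,:,::-1]);print(lid(t));np.save("t3.npy",t,allow_pickle=True)
E
```

```text
[493.8 -20.4  44.9  42.   83.1]Traceback (most recent call last):
  File "<stdin>", line 3, in <module>
  File "lid.py", line 4, in lid
    b=(H>100)&(H<130)&(S>150)&(V>100);c=blob(b)[0]
                                        ~~~~~~~^^^
IndexError: list index out of range
```

View pics/w3.png

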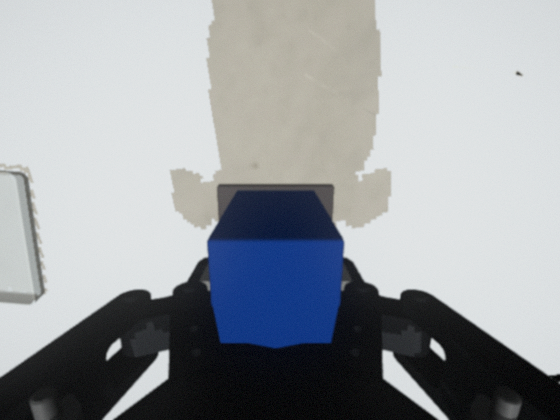

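The lid's near top edge is at row 238, columns 209–342, and the flange's near edge is at row 185, columns 218–333. The box is held square. I turn these into a box pose and the shift left to go.

```bash
python3 - <<'E'
from h import *
i=get_image("wrist")
s=read_state();R=s["orientation"];p=s["position"]
for q,z in(([(208.5,238.5),(342.5,238.5)],.088),([(217.5,184.5),(333.5,184.5)],.006)):
    P=ray(i,q,z);m=P.mean(0);print(P.round(4).tolist(),np.linalg.norm(P[1]-P[0]),"rel tcp tool",R.T@(m-p))
a=np.radians(-6.9);u=np.array([np.cos(a),np.sin(a)]);n=np.array([-u[1],u[0]]);O=np.array([.627,-.0390])
for nm,b in(("tcp",p[:2]),):
    print(nm,"in dock",u@(b-O),n@(b-O),"tool x vs -u",R[:2,0])
E
```

```text
[[0.4698, -0.0375, 0.088], [0.475, 0.0061, 0.088]] 0.04392164022521366 rel tcp tool [ 0.03098488 -0.00031357 -0.03097379]
[[0.4659, -0.0492, 0.006], [0.4739, 0.0187, 0.006]] 0.06838600699430185 rel tcp tool [ 0.03355476 -0.00021739  0.05102524]
tcp in dock -0.12525702689762866 0.004974058707557026 tool x vs -u [-0.99308944  0.11735934]
```

Emit:
{"method": "shift_gripper", "body": {"segments": {"ticks": [[-0.0,-0.003,0,0,0.3],[-0.005,-0.004,0,0,0.3],[-0.015,-0.005,0,0,0.3],[-0.025,-0.005,0,0,0.3],[-0.035,-0.005,0,0,0.3],[-0.045,-0.005,0,0,0.3],[-0.045,-0.005,0,0,0.3],[-0.045,-0.005,0,0,0.3]]}}}

```text
clock: 6.7
position: [0.548, -0.0287, 0.057]
orientation: [[-0.993, 0.117, 0.001], [0.117, 0.993, 0.001], [-0.001, 0.001, -1.0]]
contact_force: [1.7, 1.5, 1.4]
opening: 0.537
grasp_force: 42.4
```

```bash
cat > d.py <<'E'
from h import *
s=read_state();R=s["orientation"];p=s["position"]
a=np.radians(-6.9);u=np.array([np.cos(a),np.sin(a)]);n=np.array([-u[1],u[0]]);O=np.array([.627,-.0390])
print("in dock",u@(p[:2]-O),n@(p[:2]-O),"yaw",np.degrees(np.arctan2(-R[0,1],R[1,1])),"F dock",u@s["contact_force"][:2],n@s["contact_force"][:2],s["contact_force"][2],"M",s["moment"])
E
python3 d.py
```

```text
in dock -0.07965214312596344 0.0007288531219149685 yaw -6.7099531969452375 F dock 1.5155505396600366 1.687958653744401 1.375245086838766 M [ 0.23832538 -0.34107691  0.06474636]
```

Emit:
{"method": "shift_gripper", "body": {"segments": {"ticks": [[-0.008,-0.0005,0,0,0.3],[-0.016,-0.0005,0,0,0.3],[-0.024,-0.0005,0,0,0.3],[-0.032,-0.0005,0,0,0.3],[-0.036,-0.0005,0,0,0.3],[-0.04,-0.0005,0,0,0.3]]}}}

```text
clock: 7.2
position: [0.5837, -0.0342, 0.0573]
orientation: [[-0.993, 0.118, -0.008], [0.118, 0.993, 0.002], [0.008, 0.001, -1.0]]
contact_force: [-11.3, 1.7, 13.7]
opening: 0.533
grasp_force: 43.9
```

```bash
python3 d.py
```

```text
in dock -0.0435365147780141 -0.0004186702636580868 yaw -6.749353223067083 F dock -11.431384682370942 0.3272105816551615 13.664893057303638 M [ 0.26444803  2.26612053 -0.08704442]
```

```bash
python3 - <<'E'
from h import *
i=get_image("wrist");j=get_image("scene")
a=i["color"][100:400,100:460];a=cv2.resize(a,(400,333));b=cv2.resize(j["color"][150:275,190:340],(400,333),interpolation=cv2.INTER_CUBIC)
cv2.imwrite("pics/w4.png",np.hstack([a,b])[:,:,::-1])
E
python3 d.py
```

```text
in dock -0.04224928234274184 -0.0004393008022130013 yaw -6.753906349269796 F dock -6.392329559336267 -0.24932646374875245 10.509268451102642 M [ 0.20797074  1.35912116 -0.04510791]
```

View pics/w4.png

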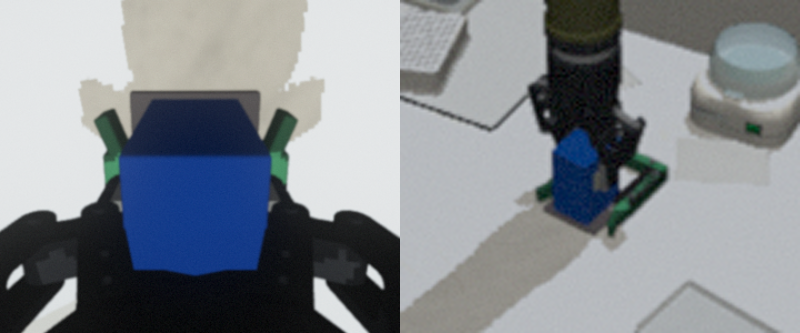

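The wrist crop shows the box centred between the rails (flange columns 130–260 of 120–290). It is inside the flare with nothing visibly caught. I relieve the downward bias slightly and go on slowly, watching the force.

Emit:
{"method": "shift_gripper", "body": {"segments": {"ticks": [[0,0,-0.001,0,0.3],[-0.002,0,-0.001,0,0.3],[-0.004,0,-0.001,0,0.3]]}}}

```text
clock: 7.55
position: [0.5902, -0.0354, 0.0572]
orientation: [[-0.993, 0.118, -0.001], [0.118, 0.993, 0.0], [0.001, 0.0, -1.0]]
contact_force: [-1.3, -0.9, -1.3]
opening: 0.533
grasp_force: 42.2
```

```bash
python3 d.py
```

```text
in dock -0.03701129887361346 -0.0008812340547972805 yaw -6.774333136347446 F dock -1.1852330695546414 -1.0662951141241617 -1.2581038308731474 M [-0.00410963  0.07026345 -0.00469988]
```

The box is moving freely again, so I carry on.

Emit:
{"method": "shift_gripper", "body": {"segments": {"ticks": [[-0.005,0.0005,0,0,0.3],[-0.010,0.0005,0,0,0.3],[-0.015,0.0005,0,0,0.3],[-0.020,0.0005,0,0,0.3],[-0.025,0.0005,0,0,0.3],[-0.027,0.0005,0,0,0.3],[-0.027,0.0005,0,0,0.3]]}}}

```text
clock: 8.13
position: [0.6184, -0.0387, 0.0577]
orientation: [[-0.993, 0.119, 0.0], [0.119, 0.993, -0.0], [-0.0, -0.0, -1.0]]
contact_force: [0.2, -0.2, -1.8]
opening: 0.533
grasp_force: 42.0
```

```bash
python3 d.py
```

```text
in dock -0.008595657871887633 -0.0007649359294409935 yaw -6.809649982361333 F dock 0.24407296759458547 -0.12333825380011466 -1.8119921437823123 M [-0.01532829 -0.05989482 -0.02633332]
```

Emit:
{"method": "shift_gripper", "body": {"segments": {"ticks": [[-0.002,0,0.001,0,0.3],[-0.004,0,0.001,0,0.3],[-0.006,0,0.001,0,0.3],[-0.007,0,0.001,0,0.3],[-0.008,0,0.001,0,0.3],[-0.009,0,0.001,0,0.3],[-0.009,0,0.001,0,0.3]]}}}

```text
clock: 8.72
position: [0.6266, -0.0396, 0.0572]
orientation: [[-0.993, 0.118, -0.0], [0.118, 0.993, 0.0], [0.0, 0.0, -1.0]]
contact_force: [-3.8, 1.3, 4.6]
opening: 0.535
grasp_force: 42.5
```

```bash
python3 d.py
```

```text
in dock -0.00036931451166082746 -0.0006041635819810128 yaw -6.802260774632441 F dock -3.897837271626684 0.8400934021801219 4.6119386271843315 M [ 0.08175592  0.98093598 -0.01354468]
```

Emit:
{"method": "shift_gripper", "body": {"segments": {"ticks": [[-0.001,0,0,0,0.3],[-0.002,0,0,0,0.3],[-0.003,0,0,0,0.3],[-0.003,0,0,0,0.3],[-0.003,0,0,0,0.3]]}}}

```text
clock: 9.13
position: [0.628, -0.0398, 0.0573]
orientation: [[-0.993, 0.118, -0.004], [0.118, 0.993, 0.001], [0.004, 0.001, -1.0]]
contact_force: [-9.2, 1.6, 10.4]
opening: 0.534
grasp_force: 43.2
```

```bash
python3 d.py
```

```text
in dock 0.0010472109832520957 -0.0006500358390769906 yaw -6.805129653077444 F dock -9.286239870080372 0.46249290153542555 10.362903801435069 M [0.23507207 2.05185629 0.02903551]
```

Emit:
{"method": "shift_gripper", "body": {"segments": {"ticks": [[0,0,-0.001,0,0.3],[-0.001,0,-0.001,0,0.3],[-0.002,0,-0.001,0,0.3],[-0.003,0,-0.001,0,0.3],[-0.003,0,-0.001,0,0.3],[-0.003,0,-0.001,0,0.3]]}}}

```text
clock: 9.63
position: [0.6286, -0.0399, 0.0575]
orientation: [[-0.993, 0.118, -0.009], [0.118, 0.993, 0.002], [0.009, 0.001, -1.0]]
contact_force: [-13.6, 1.3, 11.7]
opening: 0.533
grasp_force: 43.4
```

```bash
python3 d.py
```

```text
in dock 0.001717900840162315 -0.0006614450043036887 yaw -6.802400418129773 F dock -13.679912845694643 -0.39084743930228905 11.707535264041239 M [0.34351989 3.08856175 0.05568594]
```

The box is hard against the stop: 0.6 mm of motion for a 3 mm command, 13.7 N. I relax the push and raise the grip to 70 N. Then I start the pull.

Emit:
{"method": "shift_gripper", "body": {"segments": {"ticks": [[0.002,0,0,0,0.3],[0.004,0,0,0,0.3],[0.004,0,0,0,0.3],[0.004,0,0,0,0.3]]}, "clamp_n": 70}}

```text
clock: 9.97
position: [0.6279, -0.0398, 0.0574]
orientation: [[-0.993, 0.118, -0.001], [0.118, 0.993, 0.0], [0.001, 0.0, -1.0]]
contact_force: [-5.0, 0.2, 1.7]
opening: 0.532
grasp_force: 71.6
```

```bash
python3 d.py
```

```text
in dock 0.0010210386103122453 -0.0006496763740908708 yaw -6.802927196818207 F dock -4.993110850302453 -0.43006959586588234 1.6510609690780762 M [ 9.28898903e-02  1.05551429e+00 -8.68559648e-04]
```

Emit:
{"method": "shift_gripper", "body": {"segments": {"ticks": [[0,0,-0.002,0,0.3],[0,0,-0.004,0,0.3],[0,0,-0.006,0,0.3],[0,0,-0.008,0,0.3],[0,0,-0.010,0,0.3],[0,0,-0.012,0,0.3]]}}}

```text
clock: 10.47
position: [0.6281, -0.0398, 0.0693]
orientation: [[-0.993, 0.118, -0.001], [0.118, 0.993, -0.0], [0.001, -0.0, -1.0]]
contact_force: [-2.7, 0.5, -7.3]
opening: 0.527
grasp_force: 72.9
```

```bash
python3 d.py
```

```text
in dock 0.0012171652289430818 -0.0006917580685830958 yaw -6.804416278291173 F dock -2.722877530870357 0.18413391780035548 -7.281869409717411 M [ 0.06133654  0.54098783 -0.04008289]
```

Emit:
{"method": "shift_gripper", "body": {"segments": {"ticks": [[0,0,-0.005,0,0.3],[0,0,-0.010,0,0.3],[0,0,-0.016,0,0.3],[0,0,-0.022,0,0.3],[0,0,-0.028,0,0.3],[0,0,-0.034,0,0.3],[0,0,-0.040,0,0.3],[0,0,-0.046,0,0.3]]}}}

```text
clock: 11.13
position: [0.6282, -0.0399, 0.1165]
orientation: [[-0.993, 0.119, -0.001], [0.119, 0.993, 0.0], [0.001, 0.0, -1.0]]
contact_force: [-4.9, 0.3, -8.4]
opening: 0.53
grasp_force: 73.1
```

```bash
python3 d.py
```

```text
in dock 0.0013254382252224446 -0.0007070559358617443 yaw -6.808470032472236 F dock -4.932168466574729 -0.2664892441681354 -8.365468357210556 M [ 0.10708378  0.95547224 -0.01639399]
```

Emit:
{"method": "shift_gripper", "body": {"segments": {"ticks": [[0,0,-0.006,0,0.3],[0,0,-0.012,0,0.3],[0,0,-0.018,0,0.3],[0,0,-0.026,0,0.3],[0,0,-0.034,0,0.3],[0,0,-0.042,0,0.3],[0,0,-0.05,0,0.3],[0,0,-0.05,0,0.3]]}}}

```text
clock: 11.8
position: [0.6301, -0.04, 0.1685]
orientation: [[-0.993, 0.118, 0.004], [0.118, 0.993, 0.0], [-0.004, 0.001, -1.0]]
contact_force: [0.1, -0.3, 0.2]
opening: 0.531
grasp_force: 74.2
```

```bash
python3 d.py;  python3 - <<'E'
from h import *
i=get_image("wrist");j=get_image("scene")
a=cv2.resize(i["color"],(400,300));b=cv2.resize(j["color"][130:270,170:357],(400,300),interpolation=cv2.INTER_CUBIC)
cv2.imwrite("pics/w5.png",np.hstack([a,b])[:,:,::-1])
E
```

```text
in dock 0.003165583944624272 -0.0006500125866613232 yaw -6.8035228357403765 F dock 0.11998617465443191 -0.2932875325933913 0.24456175429266336 M [-0.01455436 -0.01308225 -0.05379625]
```

View pics/w5.png

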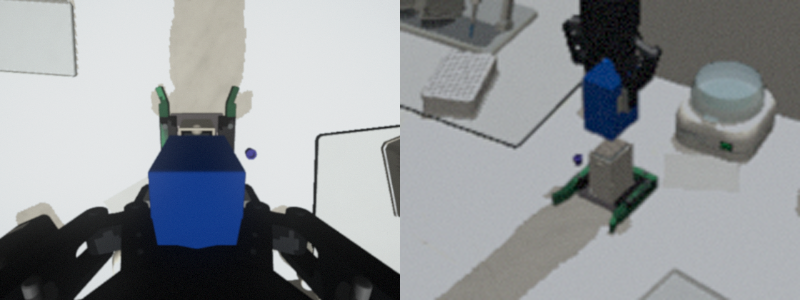

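The lid is off, with nothing hanging from it, and the white base stands upright in the dock (scene crop (610,165)). I carry the lid over the tray.

Emit:
{"method": "shift_gripper", "body": {"segments": {"ticks": [[0,0,-0.02,0,0.3],[0.02,-0.03,-0.02,1,0.3],[0.04,-0.06,-0.02,2,0.3],[0.06,-0.09,-0.02,3,0.3],[0.08,-0.12,-0.02,4,0.3],[0.096,-0.15,-0.02,4,0.3],[0.11,-0.18,-0.02,4,0.3],[0.125,-0.2,-0.02,4,0.3]]}}}

```text
clock: 12.57
position: [0.4788, -0.2266, 0.1855]
orientation: [[-0.982, 0.19, -0.0], [0.19, 0.982, -0.001], [0.0, -0.001, -1.0]]
contact_force: [0.3, -0.4, -0.9]
opening: 0.531
grasp_force: 74.2
```

Emit:
{"method": "shift_gripper", "body": {"segments": {"ticks": [[0,0,0,0,0.3],[0,0,0,0,0.3]]}}}

```text
clock: 12.73
position: [0.4795, -0.225, 0.1855]
orientation: [[-0.982, 0.191, -0.0], [0.191, 0.982, 0.001], [0.0, 0.001, -1.0]]
contact_force: [0.2, 1.0, -0.4]
opening: 0.532
grasp_force: 74.2
```

```bash
python3 - <<'E'
from h import *
s=read_state();R=s["orientation"];print(R.T@(np.array([.474,-.236,.0555])-s["position"]))
t=get_image("top");np.save("t5.npy",t,allow_pickle=True)
im=t["color"];e=cv2.Canny(im,20,60);
T=proj(t,[[.474,-.236,.006],[.627,-.039,.08]]);print(T)
cv2.imwrite("pics/t5.png",cv2.resize(im[170:320,220:420],(800,600),interpolation=cv2.INTER_CUBIC)[:,:,::-1])
E
```

```text
[ 0.00326004 -0.01196465  0.12999397]
[[350.98523569 267.6215818 ]
 [269.13943244 203.36156823]]
```

View pics/t5.png

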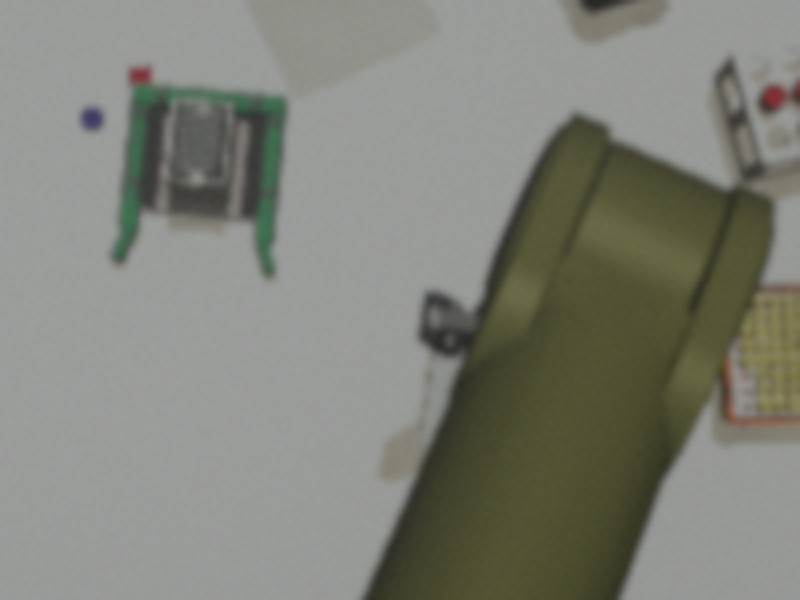

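The base sits in the dock under both lips, against the stop (crop (200,140)), and the tray centre projection matches the first picture. I lower the lid.

Emit:
{"method": "shift_gripper", "body": {"segments": {"ticks": [[0.003,-0.012,0.02,0,0.3],[0.003,-0.012,0.05,0,0.3],[0.003,-0.012,0.08,0,0.3],[0.003,-0.012,0.105,0,0.3],[0.003,-0.012,0.115,0,0.3],[0.003,-0.012,0.12,0,0.3],[0.003,-0.012,0.124,0,0.3],[0.003,-0.012,0.124,0,0.3]]}}}

```text
clock: 13.45
position: [0.4765, -0.2346, 0.0622]
orientation: [[-0.982, 0.186, 0.001], [0.186, 0.982, -0.0], [-0.001, -0.0, -1.0]]
contact_force: [0.0, -1.0, -0.0]
opening: 0.529
grasp_force: 74.2
```

Emit:
{"method": "shift_gripper", "body": {"segments": {"ticks": [[0,0,0.001,0,0.3],[0,0,0.002,0,0.3],[0,0,0.003,0,0.3],[0,0,0.004,0,0.3],[0,0,0.005,0,0.3],[0,0,0.005,0,0.3]]}}}

```text
clock: 13.95
position: [0.4756, -0.2348, 0.0568]
orientation: [[-0.982, 0.188, 0.0], [0.188, 0.982, 0.0], [-0.0, 0.0, -1.0]]
contact_force: [-0.3, -0.4, -0.5]
opening: 0.53
grasp_force: 74.2
```

Emit:
{"method": "shift_gripper", "body": {"segments": {"ticks": [[0,0,0.001,0,0.3],[0,0,0.002,0,0.3],[0,0,0.003,0,0.3],[0,0,0.003,0,0.3],[0,0,0.003,0,0.3]]}}}

```text
clock: 14.37
position: [0.4755, -0.2349, 0.0537]
orientation: [[-0.982, 0.188, -0.0], [0.188, 0.982, 0.0], [0.0, 0.0, -1.0]]
contact_force: [0.2, 0.2, -0.6]
opening: 0.533
grasp_force: 74.2
```

Emit:
{"method": "shift_gripper", "body": {"segments": {"ticks": [[0,0,0.0005,0,0.3],[0,0,0.001,0,0.3],[0,0,0.0015,0,0.3],[0,0,0.0015,0,0.3],[0,0,0.0015,0,0.3]]}}}

```text
clock: 14.78
position: [0.4757, -0.2349, 0.053]
orientation: [[-0.982, 0.188, 0.0], [0.188, 0.982, 0.0], [-0.0, 0.0, -1.0]]
contact_force: [-2.4, 0.6, 4.0]
opening: 0.532
grasp_force: 75.2
```

Touchdown came at z = 0.053, as expected. I lower the grip force, then release gently.

Emit:
{"method": "shift_gripper", "body": {"segments": {"ticks": [[0,0,0,0,0.5],[0,0,0,0,0.5],[0,0,0,0,0.6],[0,0,0,0,0.7],[0,0,0,0,0.8],[0,0,0,0,0.9],[0,0,0,0,0.95],[0,0,0,0,0.95]]}, "clamp_n": 20}}

```text
clock: 15.45
position: [0.4756, -0.2349, 0.0522]
orientation: [[-0.982, 0.188, -0.0], [0.188, 0.982, 0.0], [0.0, 0.0, -1.0]]
contact_force: [0.1, -0.2, -0.4]
opening: 0.954
grasp_force: 0.0
```

Emit:
{"method": "shift_gripper", "body": {"segments": {"ticks": [[0,0,0,0,0.95],[0,0,-0.01,0,0.95],[0,0,-0.03,0,0.95],[0,0,-0.06,0,0.95],[0,0,-0.1,0,0.95],[0,0,-0.14,0,0.95],[0,0,-0.18,0,0.95],[0,0,-0.18,0,0.95]]}}}

```text
clock: 16.12
position: [0.4794, -0.2372, 0.2415]
orientation: [[-0.982, 0.188, 0.014], [0.188, 0.982, -0.003], [-0.015, -0.001, -1.0]]
contact_force: [1.6, -0.2, 0.3]
opening: 0.951
grasp_force: 0.0
```

```bash
python3 - <<'E'
from lid import *
i=get_image("wrist");l=lid(i,.084);print(l)
cv2.imwrite("pics/w6.png",i["color"][:,:,::-1])
E
```

```text
[ 474.1 -234.4   57.5   43.8  -10.8]
```

View pics/w6.png

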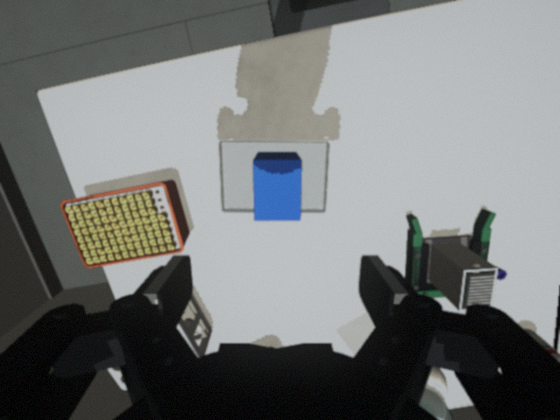

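The lid stands upright in the tray (columns 253–301, rows 152–220), centred at (474, -234). The base is upright in the dock. Last check: how far home the base is, measured on the foot's near edge in the stored top view.

```bash
python3 - <<'E'
from h import *
t=np.load("t5.npy",allow_pickle=True).item();g=cv2.cvtColor(t["color"],cv2.COLOR_RGB2GRAY).astype(int)
a=np.radians(-6.85);u=np.array([np.cos(a),np.sin(a)]);n=np.array([-u[1],u[0]]);O=np.array([.627,-.0390])
def edge(c,r0,r1):
    col=g[r0:r1,c];d=np.diff(col);k=d.argmax();return r0+k+.5
for c in(262,265,268,271,274,277):
    r=edge(c,217,230);P=ray(t,[(c,r)],.006)[0,:2]-O;print(c,r,(u@P*1e3).round(1),(n@P*1e3).round(1),g[217:230,c])
# stop far outer edge (green top), same view
for c in(262,266,270,274):
    col=g[184:200,c];r=184+np.diff(col).argmin()+.5;P=ray(t,[(c,r)],.022)[0,:2]-O;print("stop outer",c,r,(u@P*1e3).round(1),col)
E
```

```text
262 223.5 -38.3 18.3 [ 83  87  86  89  91  94 106 126 134 137 145 150 155]
265 222.5 -35.0 11.0 [ 67  64  66  69  71  79 100 118 127 131 140 150 154]
268 223.5 -36.9 3.1 [ 76  65  66  67  74  79  93 109 123 131 141 149 155]
271 223.5 -36.2 -4.4 [ 65  65  65  68  72  75  85 103 119 130 140 150 156]
274 224.5 -38.0 -12.2 [ 69  64  64  68  69  74  81  99 118 128 134 144 152]
277 224.5 -37.3 -19.8 [ 90  90  91  97 106 111 108 113 129 144 153 153 156]
stop outer 262 191.5 40.7 [155 157 154 157 155 152 142 124 103  93  94  98  94  91 102 113]
stop outer 266 191.5 41.6 [155 156 156 155 155 154 151 136 113 101 111 113 100  91  89  92]
stop outer 270 191.5 42.5 [154 156 155 156 154 154 151 137 115 105 112 122 124 123 113 104]
stop outer 274 192.5 40.9 [155 155 155 155 156 155 154 148 128 107  99 101  96  92  94  91]
```

The foot's near edge to the stop's outer edge measures 78.5 mm, against 78 mm when fully home. I hand in.

```bash
python3 -c "
from cell import manip, get_image, read_state
print(manip.close_job())"
```

```text
the job is handed in; nothing more can be done
None
```

I handed the job in at about 16 s of the 64 s allowed: by my last camera checks the base is upright and home in the dock under both lips, the lid stands flat, mouth down, in the tray, and nothing else was touched.

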